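# Seat the tea mill's grinding head on its splined shaft

## Task

Lift the stone grinding head off the lotus-pod rest by its bar and push it gently onto the tea mill's splined shaft, rocking it until the teeth mesh and it sits fully home, flat on the steel seat. Then turn the meshed head until its bar lies in line with the mill's spout, and let go. Never press it hard, and leave the other tea things where they stand.

Things in the scene. Friction and masses are not known exactly. Their poses are not given: they have to be found in the camera images.
- mill: Fixed tea mill: teak drum, 116 mm wide at the foot, with a steel seat disc (84 mm diameter) on top, 85 mm above the work surface. Origin: centre of its underside, on the shaft's axis; z up. A steel spout sticks out of the drum along the mill's -x axis, to 88 mm from the axis and about 40 mm high. It points to the robot within 30 degrees; a brass dot marks the far side.
- mill_seat (a point): Centre of the mill's steel seat, on the shaft's axis, 85 mm above the work surface; axes as the mill's. A brass splined shaft stands upright here: a smooth 17 mm nose, tapering over its last 6 mm to 9 mm at the tip 28 mm above the seat, and six equal ribs, 4.8 mm wide, 60 degrees apart, out to 29 mm diameter, with square tops 18 mm above the seat.
- rib_tops (a point): Fixed point on the shaft's axis 18 mm above the seat, level with the unpressed rib tops. Pressed down, the shaft sinks up to 8 mm on a spring (3 N to start, 8.5 N at the stop, then rigid). It turns against 0.12 N m of friction and stays put; pressed over 10 N it may turn with the head. Its angle varies and is not told: at first a head in line with the spout is 15 to 30 degrees off meshing.
- head: Loose grinding head, 0.36 to 0.56 kg: dark stone disc, 80 mm diameter, 40 mm high, with a grip bar on top. Origin: centre of the underside; z up, x along the bar. The underside has a splined bore, 31 mm wide, 34 mm deep, with six brass teeth 5.2 mm wide, 16 mm long from the underside up, leaving a 21 mm opening. Unmeshed it stands 10 to 18 mm too high; pressed on the mill above 40 N it breaks.
- bar_mid (a point): Middle of the head's dark teak grip bar, 57 mm above the head's underside. The bar is 64 mm long (along the head's x), 16 mm wide and 34 mm high; it stands on the stone disc, from 40 to 74 mm above the underside. The bore's teeth lie 30, 90, 150... degrees from the bar, so a rib fits right under the bar's line; meshed teeth have about 1.2 mm of side play.
- rest: Fixed pale green ceramic rest shaped like a lotus pod, 100 mm in diameter, 30 mm high, flat on top; the head stands on it at the start. Origin: centre of its underside. The rest and the mill stand side by side, either one on the left.
- bowl: Bystander: bright yellow tea bowl, 116 mm wide, 68 mm high. Origin: centre of its underside.
- caddy: Bystander: pewter tea caddy, 70 mm wide, 88 mm high. Origin: centre of its underside.
- scoop: Bystander: bamboo scoop lying flat, 155 mm long along its x, 10 mm high. Origin: on its underside, near the middle.
- incense: Bystander: bronze incense holder, 80 mm wide, 32 mm high, with a 60 mm stick. Origin: centre of its underside.
- cup: Bystander: white cup, 72 mm wide, 60 mm high. Origin: centre of its underside.
- whisk: Bystander: bamboo whisk standing on its head, 60 mm wide, 90 mm high. Origin: centre of its underside.
Things that resemble listed ones, but are neither listed nor needed, are in the scene too. What is shaped like the mill but black or green is not meant.

How it is judged (in metres and radians):
On the way, in this order (a step that is already met when the one before it is completed fails the run):
1. the head is lifted clear of the rest (contact force between head and rest below 0.05 N and z of head in the frame of rest above 0.045 m), for 0.2 s.
2. the head is meshed and fully home on the seat (z of head in the frame of mill_seat between -0.003 and 0.0025 m and horizontal distance between head and mill_seat below 0.004 m and angle between head's own z axis and vertical below 0.06 rad), for 0.1 s.
At the end, for the whole second after the job is handed in: The head lies flat on the mill's steel seat (underside within 2.5 mm of it, centred within 4 mm, upright within 3.4 degrees), its bar in line with the spout within 11 degrees (either way round), released and at rest (all of step 2 and angle between the x axis of head and the x axis of mill, either way round below 0.2 rad and linear speed of head below 0.02 m/s); the robot touches nothing.
It fails at once if the head is pressed on the mill with more than 40 N (contact force between head and mill above 40 N).
It fails at once if a bystander is moved by more than 25 mm (distance of any of bowl, caddy, scoop, incense, cup, whisk from where it was at the start of the episode above 0.025 m).
It also fails if it takes over 51 s, if anything falls off the work surface, if the arm or the gripper's body presses on something with over 40 N, if the wrist force passes 120 N, or if a joint passes its speed limit or range.

## Robot

A 6-joint arm with a two-finger parallel gripper is mounted at the origin on the work surface. World frame = base frame: x ahead of the robot, y to its left, z up, the work surface at z = 0. Lengths are in m, angles in degrees, forces in N, time in s.
With the tool pointing down it reaches from about 0.375 to 0.9 m from the base axis. Payload 3.1 kg.
Tool frame: the origin (TCP) lies between the finger pads; the fingertips stand 11 mm ahead of it and the grasp point (between the pads) lies 8 mm behind it; z points along the fingers, y is the direction in which the jaws open and shut (so a half turn about z gives the same grasp; the last joint's range is limited). The gripper opens to 87 mm and grips with 3 to 60 N. Pads are 19 mm wide; open, the fingers measure 117 mm over their backs; the gripper's body (75 mm by 190 mm) begins 51 mm behind the grasp point.
Start: joints at [58.642, 30.224, 82.088, -0, 67.689, -10.227], TCP at [0.225, 0.583, 0.234] pointing down, gripper open.
Joint ranges: [-176.69, 176.69], [-43.24, 126.21], [12.49, 139.97], [-82, 262], [0, 151.66], [-163.58, 163.58]. Speed limits (degrees/s): [159.86, 159.86, 180, 180, 180, 180].

## Interface

Orientations are given as a 3x3 rotation matrix whose columns are the frame's x, y, z axes.
In Python, from rig import bot, vision gives the robot as it stands. The module is installed in compiled form; this text tells all that it offers.
- The arm moves only by the tool jog_arm, never from a script. Its argument "rows" is a list of rows, each an object with "dp": the shift along the tool's x, y, z in mm, a list of three; "turn": the turn, a rotation vector about the tool's x, y, z in degrees, a list of three; "grip": the opening, from 0 (shut) to 1 (fully open). A call has 1 to 10 rows; each row is the pose to reach, as a shift and turn from the pose commanded when the call began, along the tool's axes at that moment; what a row does not reach only later rows make up. A row lasts 1/10 s, in which the tool goes at most 50 mm and 8.59 degrees, less where a joint would pass 70% of its speed; a pose out of reach is approached as far as the arm can. A call with a gripper value outside its range is refused whole. The fingers move at their own pace and stop on an object; the grip force is fixed at half the most. Time passes only in rows, so rows that repeat a pose let the fingers close. It gives the time, the measured TCP pose, the force and the opening at its end, in the units of the state.
- bot.read_state(): the state, without advancing time (a new reading comes with each control period).
- vision.capture(name): name is "side" or "top" or "wrist"; returns (picture, depth): 400x640x3 uint8, red, green, blue; 400x640 float32, m along the optical axis (not along the pixel's ray), 0 where there is no reading.
- vision.camera_info(name): a dict with "vertical_fov" (degrees; the focal length in pixels is half the picture's height over the tangent of half this angle, whatever the lens; pixels are square), "cx", "cy" (the principal point, pixels), "k1" (the pictures are not rectified: a ray, as slopes to the right and down, at radius r is drawn at 1 + k1 r^2 times it, then the intrinsics apply), "position" and "rotation" of the camera in the world. Camera axes: x right, y down, z forward; pixel columns grow to the right and rows downward; lengths in m; the calibration is good to about 2 mm. A picture is of the moment at which its call begins: read the wrist's pose just before it. camera_info takes no time and is no camera call; for the wrist camera it gives the pose at the moment of the call.
- bot.hand_in(): hands the job in, once; it reports no verdict.
The state is a dict: "time_s": time; "joint_positions": joint angles; "qvel": joint speeds; "tau": joint torques, N m; "position": TCP position; "tcp_rot": TCP orientation; "force": force on the tool from outside, world axes, zero at the start; "moment": the same for the moment, N m; "opening": opening from 0.0 (shut) to 1.0 (fully open).
Only numpy, scipy, OpenCV 4.12 (cv2) and the standard library are available. Lean on these libraries where they do the work, as an engineer would, in place of code of your own. Each camera call takes 0.05 s, during which the arm holds its last target.

## Working session

There is one attempt and no reset: what is moved stays moved. The work goes in short steps, Python scripts to look and compute and a tool call to move; the robot and the scene stay as the last step left them, time stands still between calls to the robot, and variables do not carry over. Pictures are saved under pics/ and viewed, and the job is handed in when it is done.

Besides the shell and the picture viewer there is one more tool, called as name(argument=value, ...), one argument or row to a line, values as JSON. jog_arm: Moves the arm, as the interface text tells. Its arguments: {"type":"object","properties":{"rows":{"type":"array"}},"required":["rows"]}

```bash
mkdir -p pics
cat > h.py <<'E'
import numpy as np,cv2
from rig import bot,vision
def cap(n,tag):
    info=vision.camera_info(n); im,d=vision.capture(n)
    cv2.imwrite(f'pics/{tag}.png',im[:,:,::-1]); np.savez(f'pics/{tag}.npz',im=im,d=d,**{k:np.array(info[k]) for k in info})
    return im,d,info
def load(tag):
    z=np.load(f'pics/{tag}.npz'); return z['im'],z['d'],{k:z[k] for k in ('vertical_fov','cx','cy','k1','position','rotation')}
def ray(info,uv):
    uv=np.atleast_2d(np.array(uv,float)); f=200/np.tan(np.radians(float(info['vertical_fov']))/2)
    K=np.array([[f,0,float(info['cx'])],[0,f,float(info['cy'])],[0,0,1]])
    s=(uv-[K[0,2],K[1,2]])/f; u=s.copy()
    for _ in range(30): u=s/(1+float(info['k1'])*(u**2).sum(1,keepdims=True))
    return np.c_[u,np.ones(len(u))]
def plane(info,uv,z):
    r=ray(info,uv)@np.array(info['rotation']).T; p=np.array(info['position'])
    return p+r*((z-p[2])/r[:,2])[:,None]
def deep(info,uv,d):
    uv=np.atleast_2d(np.array(uv,int)); dd=d[uv[:,1],uv[:,0]]
    return np.array(info['position'])+(ray(info,uv)*dd[:,None])@np.array(info['rotation']).T
def proj(info,P):
    P=np.atleast_2d(P); c=(P-np.array(info['position']))@np.array(info['rotation']); s=c[:,:2]/c[:,2:]
    f=200/np.tan(np.radians(float(info['vertical_fov']))/2)
    s=s*(1+float(info['k1'])*(s**2).sum(1,keepdims=True)); return s*f+[float(info['cx']),float(info['cy'])]
E
python3 - <<'E'
from h import *
for n in('side','top','wrist'):
    im,d,i=cap(n,n+'0'); print(n,i)
s=bot.read_state(); print(s)
E
```

```text
side {'vertical_fov': 50.37098110950554, 'cx': 319.8003886254641, 'cy': 202.77716384610744, 'k1': -0.051618725049075144, 'position': array([ 0.41976441, -0.85521944,  0.63522829]), 'rotation': array([[ 0.99583023, -0.05396555,  0.07355178],
       [-0.09100276, -0.5313081 ,  0.8422768 ],
       [-0.00637527, -0.84545811, -0.53400368]])}
top {'vertical_fov': 44.22444104742899, 'cx': 312.3610128319247, 'cy': 192.98978165586277, 'k1': 0.002934094355776751, 'position': array([0.39406231, 0.01467946, 1.43835481]), 'rotation': array([[-0.01853741, -0.9979161 ,  0.06180476],
       [-0.99981163,  0.01814609, -0.00688683],
       [ 0.00575096, -0.06192078, -0.9980645 ]])}
wrist {'vertical_fov': 60.88717231367853, 'cx': 322.2447794569857, 'cy': 197.2843453947457, 'k1': -0.004900731756524877, 'position': array([0.15866366, 0.60869928, 0.38366915]), 'rotation': array([[ 0.35998257,  0.90089863,  0.24247516],
       [ 0.9329568 , -0.34704272, -0.09567115],
       [-0.00204077,  0.26065879, -0.96542883]])}
{'time_s': 0.15, 'joint_positions': array([ 5.86410010e+01,  3.02666628e+01,  8.21402762e+01,  1.73381324e-03,
        6.76882583e+01, -1.02277348e+01]), 'qvel': array([ 0.00428565, -0.08815033, -0.20486281, -0.05207668, -0.09973424,
       -0.04445322]), 'tau': array([ 1.41582295e-03, -4.40427947e+01, -1.76842976e+01,  6.33718190e-02,
        5.52715722e-02, -1.09432717e-04]), 'position': array([0.22499831, 0.58251409, 0.23279296]), 'tcp_rot': array([[-9.32752665e-01,  3.60515847e-01, -8.88550829e-04],
       [ 3.60516797e-01,  9.32751664e-01, -1.40422945e-03],
       [ 3.22550297e-04, -1.63013626e-03, -9.99998619e-01]]), 'force': array([ 0.13438271,  0.12760823, -0.45023222]), 'moment': array([0.00371477, 0.06225468, 0.0179359 ]), 'opening': 1.0017467322257232}
```

View pics/top0.png

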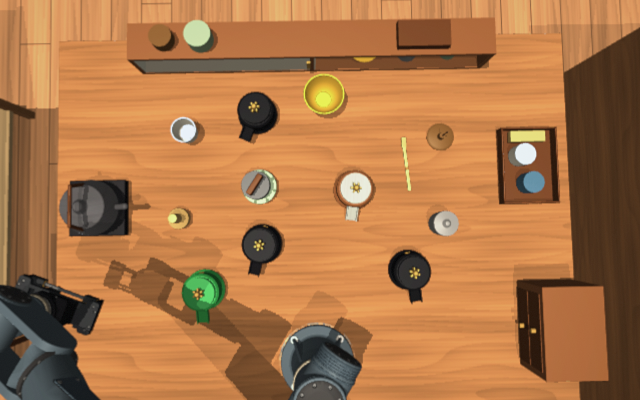

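View pics/side0.png

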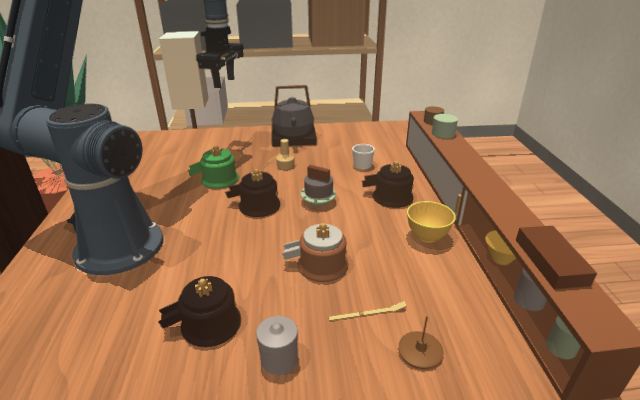

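The top view shows the head (grey disc with teak bar) on the pale green rest at (259,187), and the teak mill with a steel seat at (355,188). Its spout points down-picture to (352,213), towards the robot. Things that could be mistaken for the mill are the black ones at (257,113), (261,245) and (409,270), and the green one at (203,290). I'll check my choice in a close crop.

Run:
```python
from h import *
im,d,i=load('top0')
a=cv2.resize(im[155:225,225:295],(400,400),interpolation=cv2.INTER_CUBIC);b=cv2.resize(im[155:225,320:390],(400,400),interpolation=cv2.INTER_CUBIC)
cv2.imwrite('pics/crop.png',np.hstack([a,b])[:,:,::-1])
for n,uv in dict(bar=(259,187),stone=(262,175),rest=(275,196),seat=(367,188),seat2=(345,188),spout=(352,213),shaft=(355,188),table=(300,240)).items(): print(n,deep(i,uv,d).round(4))
```

```text
bar [[0.4983 0.1537 0.0683]]
stone [[0.5282 0.1415 0.1043]]
rest [[0.4761 0.114  0.0033]]
seat [[ 0.4889 -0.1456  0.0847]]
seat2 [[ 0.49   -0.0849  0.0855]]
spout [[ 0.4218 -0.1069  0.0355]]
shaft [[ 0.4874 -0.1097  0.1143]]
table [[0.3471 0.0431 0.01  ]]
```

View pics/crop.png

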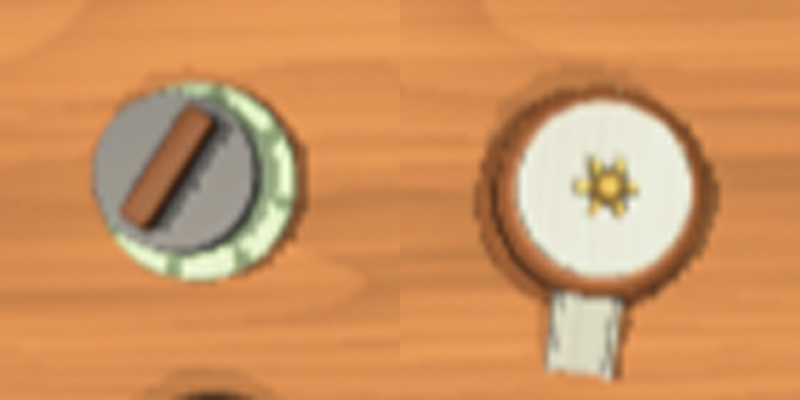

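```bash
cat > meas.py <<'E'
from h import *
def big(m):
    cs,_=cv2.findContours(m.astype(np.uint8),cv2.RETR_EXTERNAL,cv2.CHAIN_APPROX_NONE); return max(cs,key=cv2.contourArea)[:,0,:]
E
python3 - <<'E'
from meas import *
im,d,i=load('top0')
hsv=cv2.cvtColor(im,cv2.COLOR_RGB2HSV); H,S,V=[hsv[:,:,k].astype(int) for k in range(3)]
roi=np.zeros(H.shape,bool); roi[168:200,240:270]=1
m=roi&(S>90)&(V<190)&((H<20)|(H>170))
yy,xx=np.mgrid[:400,:640]
mb=m&(np.hypot(xx-254.5,yy-184.5)<13)
c=big(mb); w=plane(i,c,.104)[:,:2]*1000
r=cv2.minAreaRect(w.astype(np.float32)); print('bar top',r, mb.sum(), plane(i,[c.mean(0)],.104))
pp=np.argwhere(mb)[:,::-1]; print(plane(i,[pp.mean(0)],.104)); P=plane(i,pp,.104)[:,:2]; u,s,v=np.linalg.svd(P-P.mean(0)); print('bar angle',np.degrees(np.arctan2(v[0][1],v[0][0])))
roi=np.zeros(H.shape,bool); roi[170:210,335:375]=1
m=roi&(S<45)&(V>150)&(np.hypot(xx-355.5,yy-187.5)<17.5)
c=big(m);w=plane(i,c,.085)[:,:2]*1000; print('seat',cv2.fitEllipse(w.astype(np.float32)))
roi[:]=0; roi[200:226,340:368]=1
m=roi&(S<60)&(V>120)&(yy>206)
pp=np.argwhere(m)[:,::-1]; P=plane(i,pp,.040)[:,:2];print('spout',P.mean(0),P.min(0),P.max(0),m.sum())
E
```

```text
bar top ((504.1904602050781, 163.7255859375), (17.14873504638672, 61.57603454589844), 56.89430618286133) 145 [[0.50404842 0.16380653 0.104     ]]
[[0.5041979 0.163756  0.104    ]]
bar angle 146.30153155865125
seat ((490.17242431640625, -113.04714965820312), (79.22482299804688, 80.5199966430664), 6.483733177185059)
spout [ 0.42188933 -0.10548099] [ 0.40161374 -0.12388075] [ 0.43897249 -0.08911835] 146
```

Confirmed: the bar lies across the stone disc in the left crop, and the right crop shows the teak and steel mill with its spout down. Next I'll look at both close up with the wrist camera.

```bash
cat > to.py <<'E'
from h import *
import sys
from scipy.spatial.transform import Rotation as R
x,y,z,yaw=map(float,sys.argv[1:5])
s=bot.read_state(); T=s['tcp_rot']; a=np.radians(yaw)
G=np.c_[[np.cos(a),np.sin(a),0],[np.sin(a),-np.cos(a),0],[0,0,-1]]
print('t',s['time_s'],'dp',(T.T@(np.array([x,y,z])-s['position'])*1000).round(1),'turn',np.degrees(R.from_matrix(T.T@G).as_rotvec()).round(2),'pos',s['position'].round(4),'yaw',np.degrees(np.arctan2(T[1,0],T[0,0])).round(2),'f',s['force'].round(2),'m',s['moment'].round(3),'open',round(s['opening'],3))
E
python3 to.py 0.546 0.136 0.22 146.5
```

```text
t 0.15 dp [-460.4 -300.7   13.1] turn [-1.000e-01 -1.000e-02  1.237e+01] pos [0.225  0.5825 0.2328] yaw 158.87 f [ 0.13  0.13 -0.45] m [0.004 0.062 0.018] open 1.002
```

jog_arm(
  rows=[
    {"dp": [-115,-75,3],"turn": [0,0,3],"grip": 1},
    {"dp": [-230,-150,6],"turn": [0,0,6],"grip": 1},
    {"dp": [-345,-225,10],"turn": [0,0,9],"grip": 1},
    {"dp": [-460,-301,13],"turn": [0,0,12.4],"grip": 1},
    {"dp": [-460,-301,13],"turn": [0,0,12.4],"grip": 1},
    {"dp": [-460,-301,13],"turn": [0,0,12.4],"grip": 1},
    {"dp": [-460,-301,13],"turn": [0,0,12.4],"grip": 1},
    {"dp": [-460,-301,13],"turn": [0,0,12.4],"grip": 1},
    {"dp": [-460,-301,13],"turn": [0,0,12.4],"grip": 1},
    {"dp": [-460,-301,13],"turn": [0,0,12.4],"grip": 1},
  ],
)

```text
time_s: 1.15
position: [0.5176, 0.1751, 0.2216]
tcp_rot: [[-0.833, 0.553, -0.0], [0.553, 0.833, 0.0], [0.0, 0.0, -1.0]]
force: [-0.1, 0.2, 1.1]
opening: 0.999
```

jog_arm(
  rows=[
    {"dp": [-45,-17,0],"turn": [0,0,0],"grip": 1},
    {"dp": [-45,-17,0],"turn": [0,0,0],"grip": 1},
    {"dp": [-45,-17,0],"turn": [0,0,0],"grip": 1},
  ],
)

```text
time_s: 1.45
position: [0.5451, 0.1367, 0.2213]
tcp_rot: [[-0.832, 0.555, -0.001], [0.555, 0.832, 0.0], [0.001, -0.0, -1.0]]
force: [-0.4, 0.0, 0.1]
opening: 1.0
```

```bash
python3 to.py 0.504 0.164 0.086 146.5
python3 - <<'E'
from h import *
cap('wrist','w1')
E
```

```text
t 1.45 dp [ 4.920e+01 -1.000e-01  1.353e+02] turn [-0.02 -0.07 -0.2 ] pos [0.5451 0.1367 0.2213] yaw 146.3 f [-0.38  0.    0.12] m [-0.084  0.048 -0.009] open 1.0
```

View pics/w1.png

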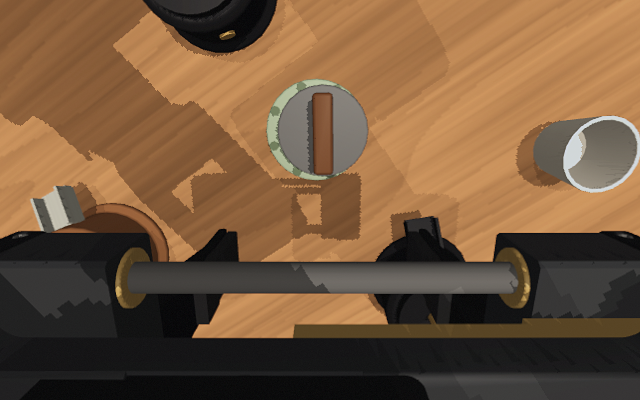

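The wrist view shows the bar at about (322,134), nearly vertical in the picture, on the stone disc (278–368 across).

Run:
```python
from meas import *
im,d,i=load('w1')
hsv=cv2.cvtColor(im,cv2.COLOR_RGB2HSV); H,S,V=[hsv[:,:,k].astype(int) for k in range(3)]
yy,xx=np.mgrid[:400,:640]
m=(np.hypot(xx-322,yy-131)<43)&(S>90)&(H<20)
c=big(m); print(m.sum(),c.min(0),c.max(0))
for z in(.104,):
    w=plane(i,c,z)[:,:2]*1000
    r=cv2.minAreaRect(w.astype(np.float32)); print(z,r)
print([hsv[y,x].tolist() for x,y in [(322,100),(322,170),(314,150),(330,150),(332,165)]])
a=cv2.resize(im[75:190,260:380],(720,690),interpolation=cv2.INTER_CUBIC)[:600]
cv2.imwrite('pics/c1.png',a[:,:,::-1])
m=(np.hypot(xx-322,yy-131)<55)&(S<40)
c=big(m);w=plane(i,cv2.convexHull(c)[:,0],.070)[:,:2]*1000;print(cv2.minEnclosingCircle(w.astype(np.float32)),cv2.fitEllipse(w.astype(np.float32)))
```

```text
1616 [312  93] [332 173]
0.104 ((503.72662353515625, 164.51449584960938), (15.314632415771484, 61.44027328491211), 56.752899169921875)
[[12, 144, 133], [11, 152, 124], [12, 172, 95], [11, 160, 115], [10, 142, 95]]
((504.1136474609375, 164.5073699951172), 39.525169372558594) ((504.01513671875, 164.35365295410156), (78.12384796142578, 78.64076232910156), 55.79104995727539)
```

View pics/c1.png

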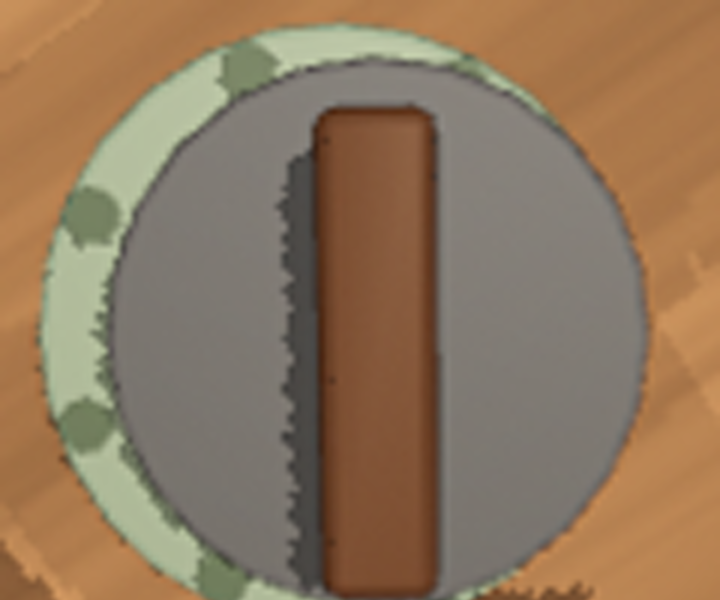

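The bar and the stone disc agree: head at (0.504, 0.1645), bar at 146.7°. Now the shaft.

```bash
python3 to.py 0.540 -0.119 0.22 173.5
```

```text
t 1.5 dp [-138.6 -216.2    1.2] turn [-2.000e-02 -1.100e-01 -2.709e+01] pos [0.5442 0.1378 0.2213] yaw 146.41 f [ 0.22  0.47 -0.09] m [-0.066 -0.001  0.045] open 1.002
```

jog_arm(
  rows=[
    {"dp": [-138,-216,1],"turn": [0,0,-27],"grip": 1},
    {"dp": [-138,-216,1],"turn": [0,0,-27],"grip": 1},
    {"dp": [-138,-216,1],"turn": [0,0,-27],"grip": 1},
    {"dp": [-138,-216,1],"turn": [0,0,-27],"grip": 1},
    {"dp": [-138,-216,1],"turn": [0,0,-27],"grip": 1},
    {"dp": [-138,-216,1],"turn": [0,0,-27],"grip": 1},
    {"dp": [-138,-216,1],"turn": [0,0,-27],"grip": 1},
    {"dp": [-138,-216,1],"turn": [0,0,-27],"grip": 1},
  ],
)

```text
time_s: 2.3
position: [0.54, -0.1167, 0.2206]
tcp_rot: [[-0.994, 0.113, -0.001], [0.113, 0.994, 0.001], [0.001, 0.001, -1.0]]
force: [0.2, 1.2, -0.4]
opening: 0.999
```

Run:
```python
from h import *
cap('wrist','w2')
```

```text
(no output)
```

View pics/w2.png

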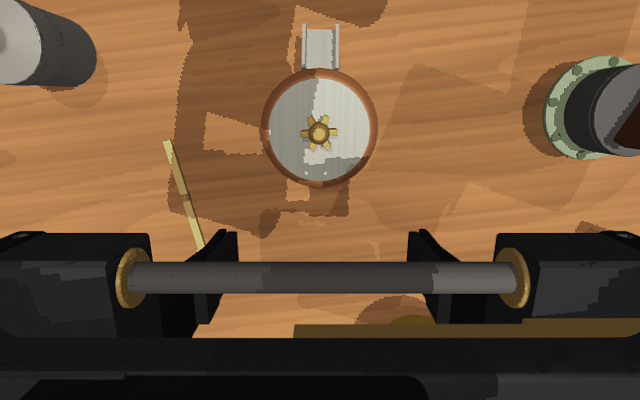

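Run:
```python
from meas import *
im,d,i=load('w2')
hsv=cv2.cvtColor(im,cv2.COLOR_RGB2HSV); H,S,V=[hsv[:,:,k].astype(int) for k in range(3)]
yy,xx=np.mgrid[:400,:640]
m=(np.hypot(xx-319,yy-128)<62)&(S<60)&(yy>70)
m=(np.hypot(xx-319,yy-128)<57)&~((S>110)&(H<13))&((S<60)|(np.hypot(xx-319,yy-133)<22))
m=cv2.morphologyEx(m.astype(np.uint8),cv2.MORPH_OPEN,np.ones((3,3)))
c=cv2.convexHull(big(m))[:,0];w=plane(i,c,.085)[:,:2]*1000;print('seat',cv2.minEnclosingCircle(w.astype(np.float32)),cv2.fitEllipse(w.astype(np.float32)))
C=np.array(cv2.fitEllipse(w.astype(np.float32))[0])/1000
ms=(yy<66)&(yy>20)&(abs(xx-321)<30)&(S<50)&(V>110)
pp=np.argwhere(ms)[:,::-1];P=plane(i,pp,.040)[:,:2];v=P.mean(0)-C;print('spout',pp.min(0),pp.max(0),P.mean(0),'dir',np.degrees(np.arctan2(v[1],v[0])))
r=cv2.minAreaRect((P*1000).astype(np.float32));print(r)
mb=(np.hypot(xx-319,yy-132)<25)&(S>90)
pp=np.argwhere(mb)[:,::-1];P=plane(i,pp,.103)[:,:2];q=P-C;print('brass',mb.sum(),P.mean(0))
for cc in (C,P.mean(0)):
    q=P-cc;rr=np.hypot(*q.T);k=(rr>.0105)&(rr<.0145);a=np.arctan2(q[k,1],q[k,0]); print('rib mod60',np.degrees(np.angle(np.exp(6j*a).mean()))/6,abs(np.exp(6j*a).mean()),k.sum())
a=cv2.resize(im[60:200,250:390],(600,600),interpolation=cv2.INTER_CUBIC)
cv2.imwrite('pics/c2.png',a[:,:,::-1])
```

```text
seat ((489.3623046875, -113.43180084228516), 41.91607666015625) ((489.30816650390625, -113.3785400390625), (83.31220245361328, 83.58651733398438), 96.11817932128906)
spout [302  24] [338  65] [ 0.41812217 -0.10434852] dir 172.77057831109573
((416.3909912109375, -104.2591552734375), (32.913944244384766, 34.21503829956055), 83.5578384399414)
brass 676 [ 0.48900586 -0.11346815]
rib mod60 27.363953735730433 0.7545657481886174 195
rib mod60 27.356826347373573 0.7678090498226645 191
```

View pics/c2.png

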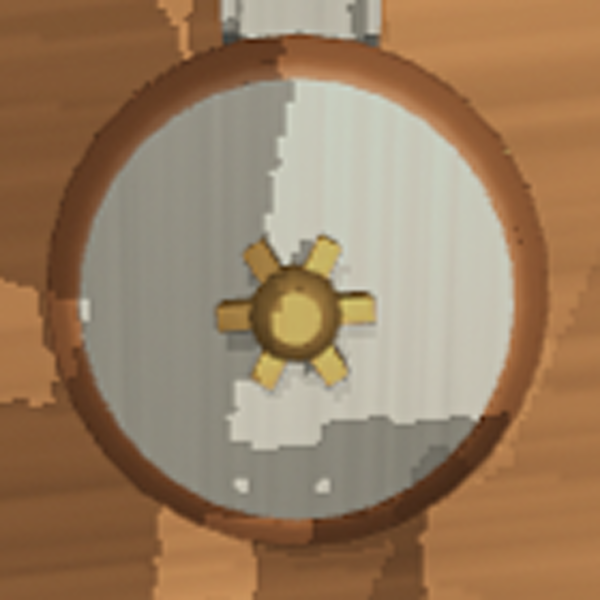

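The shaft and seat centre is at (0.4893, −0.1134). The spout direction is about 173°, with ribs at 27.4° mod 60. The head therefore meshes with its bar at 147.4°, 25.5° short of the spout line, which is within the stated 15–30°. The bar already lies at 146.7°, so I'll grasp it next.

```bash
python3 to.py 0.504 0.1645 0.15 146.7
```

```text
t 2.35 dp [ 67.1 274.9  71. ] turn [ 0.05 -0.09 26.88] pos [ 0.54   -0.1162  0.2206] yaw 173.58 f [-0.48 -0.41 -0.55] m [0.035 0.042 0.024] open 1.004
```

jog_arm(
  rows=[
    {"dp": [30,140,20],"turn": [0,0,20],"grip": 1},
    {"dp": [30,140,20],"turn": [0,0,20],"grip": 1},
    {"dp": [30,140,20],"turn": [0,0,20],"grip": 1},
    {"dp": [67,275,71],"turn": [0,0,26.9],"grip": 1},
    {"dp": [67,275,71],"turn": [0,0,26.9],"grip": 1},
    {"dp": [67,275,71],"turn": [0,0,26.9],"grip": 1},
    {"dp": [67,275,71],"turn": [0,0,26.9],"grip": 1},
    {"dp": [67,275,71],"turn": [0,0,26.9],"grip": 1},
    {"dp": [67,275,71],"turn": [0,0,26.9],"grip": 1},
    {"dp": [67,275,71],"turn": [0,0,26.9],"grip": 1},
  ],
)

```text
time_s: 3.35
position: [0.506, 0.1618, 0.1504]
tcp_rot: [[-0.834, 0.552, 0.001], [0.552, 0.834, 0.0], [-0.001, 0.001, -1.0]]
force: [0.2, 0.5, -0.2]
opening: 1.0
```

```bash
python3 to.py 0.504 0.1645 0.086 146.7
```

```text
t 3.35 dp [ 3.2  1.2 64.4] turn [ 0.05  0.07 -0.19] pos [0.506  0.1618 0.1504] yaw 146.51 f [ 0.2   0.54 -0.17] m [ 0.011 -0.002 -0.019] open 1.0
```

jog_arm(
  rows=[
    {"dp": [0,0,20],"turn": [0,0,0],"grip": 1},
    {"dp": [0,0,30],"turn": [0,0,0],"grip": 1},
    {"dp": [0,0,30],"turn": [0,0,0],"grip": 1},
  ],
)

```text
time_s: 3.65
position: [0.5046, 0.1613, 0.1187]
tcp_rot: [[-0.833, 0.553, -0.003], [0.553, 0.833, -0.0], [0.002, -0.002, -1.0]]
force: [0.3, -0.4, 0.6]
opening: 1.002
```

```bash
python3 to.py 0.504 0.1645 0.086 146.7
```

```text
t 3.65 dp [ 2.2  2.4 32.7] turn [-0.11 -0.14 -0.24] pos [0.5046 0.1613 0.1187] yaw 146.46 f [ 0.3  -0.44  0.59] m [-0.023  0.026 -0.01 ] open 1.002
```

jog_arm(
  rows=[
    {"dp": [2,2,15],"turn": [0,0,0],"grip": 1},
    {"dp": [2,2,32],"turn": [0,0,0],"grip": 1},
    {"dp": [2,2,32],"turn": [0,0,0],"grip": 1},
    {"dp": [2,2,32],"turn": [0,0,0],"grip": 1},
  ],
)

```text
time_s: 4.05
position: [0.505, 0.1649, 0.0881]
tcp_rot: [[-0.834, 0.551, -0.0], [0.551, 0.834, -0.0], [0.0, -0.0, -1.0]]
force: [-0.1, 1.8, 0.1]
opening: 0.999
```

```bash
python3 to.py 0.504 0.1645 0.086 146.7
```

```text
t 4.05 dp [ 0.6 -0.9  2.1] turn [-0.   -0.   -0.17] pos [0.505  0.1649 0.0881] yaw 146.53 f [-0.11  1.8   0.13] m [ 0.023 -0.027 -0.003] open 0.999
```

jog_arm(
  rows=[
    {"dp": [0,-1,2],"turn": [0,0,0],"grip": 1},
    {"dp": [0,-1,2],"turn": [0,0,0],"grip": 0.5},
    {"dp": [0,-1,2],"turn": [0,0,0],"grip": 0},
    {"dp": [0,-1,2],"turn": [0,0,0],"grip": 0},
    {"dp": [0,-1,2],"turn": [0,0,0],"grip": 0},
    {"dp": [0,-1,2],"turn": [0,0,0],"grip": 0},
    {"dp": [0,-1,2],"turn": [0,0,0],"grip": 0},
    {"dp": [0,-1,2],"turn": [0,0,0],"grip": 0},
  ],
)

```text
time_s: 4.85
position: [0.5041, 0.1644, 0.0857]
tcp_rot: [[-0.835, 0.551, -0.0], [0.551, 0.835, -0.0], [0.0, -0.0, -1.0]]
force: [-0.3, 0.5, -0.2]
opening: 0.449
```

```bash
python3 to.py 0.504 0.1645 0.18 146.7
```

```text
t 4.85 dp [  0.2  -0.  -94.3] turn [-0.   -0.01 -0.13] pos [0.5041 0.1644 0.0857] yaw 146.57 f [-0.33  0.49 -0.2 ] m [-0.002  0.005 -0.014] open 0.449
```

Still closing.

jog_arm(
  rows=[
    {"dp": [0,0,0],"turn": [0,0,0],"grip": 0},
    {"dp": [0,0,0],"turn": [0,0,0],"grip": 0},
    {"dp": [0,0,0],"turn": [0,0,0],"grip": 0},
    {"dp": [0,0,0],"turn": [0,0,0],"grip": 0},
    {"dp": [0,0,0],"turn": [0,0,0],"grip": 0},
    {"dp": [0,0,0],"turn": [0,0,0],"grip": 0},
    {"dp": [0,0,0],"turn": [0,0,0],"grip": 0},
    {"dp": [0,0,0],"turn": [0,0,0],"grip": 0},
  ],
)

```text
time_s: 5.65
position: [0.5041, 0.1643, 0.0857]
tcp_rot: [[-0.835, 0.551, -0.0], [0.551, 0.835, -0.0], [0.0, -0.0, -1.0]]
force: [0.0, 0.1, -0.5]
opening: 0.179
```

```bash
python3 to.py 0.504 0.1645 0.18 146.7
```

```text
t 5.65 dp [  0.2   0.1 -94.3] turn [-0.01 -0.01 -0.13] pos [0.5041 0.1643 0.0857] yaw 146.57 f [ 0.02  0.13 -0.49] m [-0.088  0.022 -0.025] open 0.179
```

jog_arm(
  rows=[
    {"dp": [0,0,-5],"turn": [0,0,0],"grip": 0},
    {"dp": [0,0,-30],"turn": [0,0,0],"grip": 0},
    {"dp": [0,0,-60],"turn": [0,0,0],"grip": 0},
    {"dp": [0,0,-94],"turn": [0,0,0],"grip": 0},
    {"dp": [0,0,-94],"turn": [0,0,0],"grip": 0},
    {"dp": [0,0,-94],"turn": [0,0,0],"grip": 0},
    {"dp": [0,0,-94],"turn": [0,0,0],"grip": 0},
  ],
)

```text
time_s: 6.35
position: [0.5026, 0.1642, 0.1782]
tcp_rot: [[-0.835, 0.551, -0.004], [0.551, 0.835, -0.0], [0.003, -0.003, -1.0]]
force: [-0.0, -0.3, -4.8]
opening: 0.181
```

```bash
python3 to.py 0.4892 -0.1134 0.182 147.4
python3 - <<'E'
from h import *
cap('side','s3');cap('wrist','w3')
E
```

```text
t 6.35 dp [-141.8 -239.    -3.6] turn [-0.14 -0.18 -0.83] pos [0.5026 0.1642 0.1782] yaw 146.57 f [-0.03 -0.33 -4.84] m [0.013 0.072 0.012] open 0.181
```

View pics/s3.png

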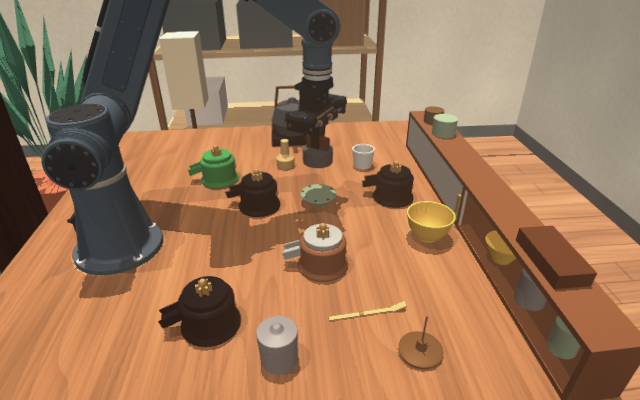

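View pics/w3.png

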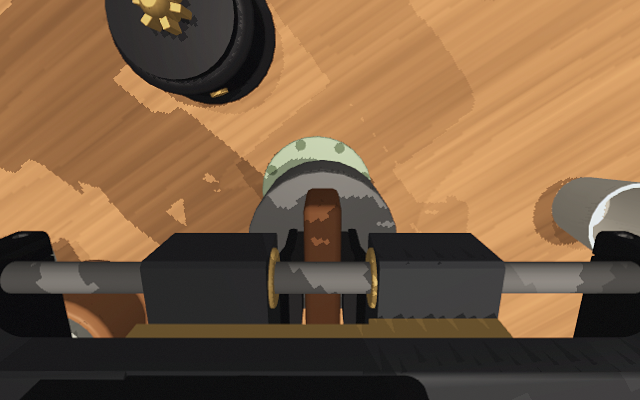

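The side view shows the head hanging upright off the now-empty rest (318,195), and the wrist view shows the bar between the pads at (322,220). The force reads a 4.8 N load. Now I'll carry it over the shaft.

jog_arm(
  rows=[
    {"dp": [-20,-34,-4],"turn": [0,0,-0.8],"grip": 0},
    {"dp": [-45,-76,-4],"turn": [0,0,-0.8],"grip": 0},
    {"dp": [-68,-114,-4],"turn": [0,0,-0.8],"grip": 0},
    {"dp": [-90,-152,-4],"turn": [0,0,-0.8],"grip": 0},
    {"dp": [-112,-190,-4],"turn": [0,0,-0.8],"grip": 0},
    {"dp": [-130,-220,-4],"turn": [0,0,-0.8],"grip": 0},
    {"dp": [-142,-239,-4],"turn": [0,0,-0.8],"grip": 0},
    {"dp": [-142,-239,-4],"turn": [0,0,-0.8],"grip": 0},
    {"dp": [-142,-239,-4],"turn": [0,0,-0.8],"grip": 0},
    {"dp": [-142,-239,-4],"turn": [0,0,-0.8],"grip": 0},
  ],
)

```text
time_s: 7.45
position: [0.4903, -0.1122, 0.183]
tcp_rot: [[-0.842, 0.539, -0.002], [0.539, 0.842, 0.001], [0.003, 0.0, -1.0]]
force: [-0.2, 0.2, -4.5]
opening: 0.176
```

```bash
python3 to.py 0.4892 -0.1134 0.165 147.4;  python3 - <<'E'
from h import *
cap('side','s4');im,d,i=cap('wrist','w4')
im,d,i=load('s4'); cv2.imwrite('pics/c4.png',cv2.resize(im[130:300,220:420],(800,680))[:600,:,::-1])
E
```

```text
t 7.45 dp [ 0.2 -1.6 18. ] turn [ 0.   -0.15  0.  ] pos [ 0.4903 -0.1122  0.183 ] yaw 147.4 f [-0.16  0.19 -4.53] m [-0.011  0.026 -0.014] open 0.176
```

View pics/c4.png

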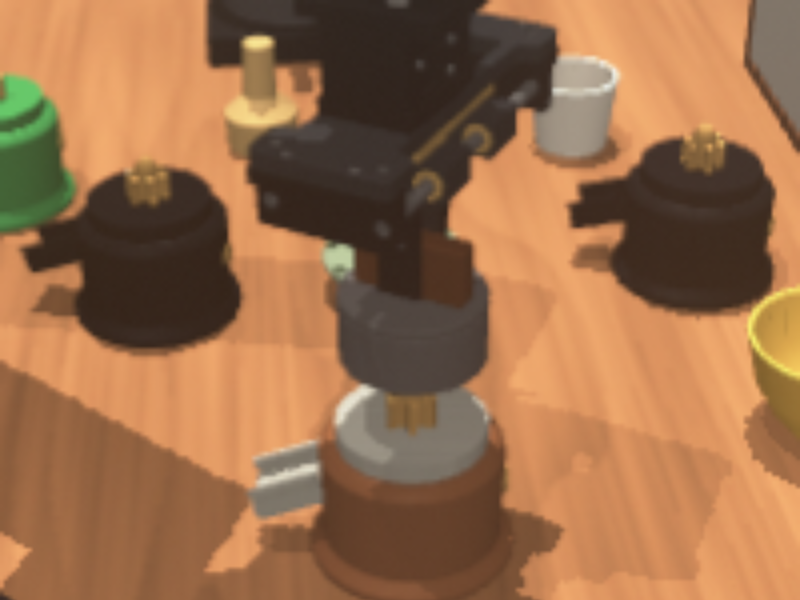

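View pics/w4.png

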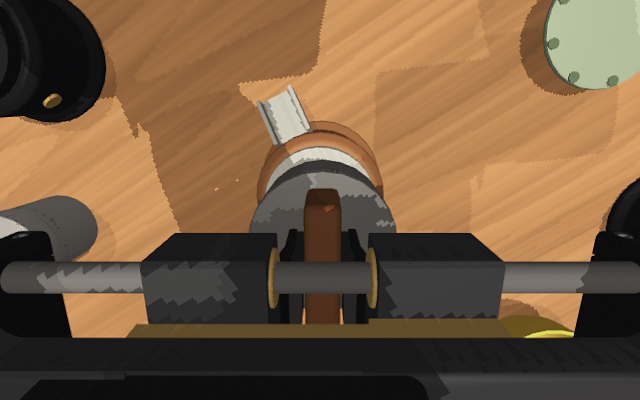

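The head is centred over the shaft: in the crop the shaft at (410,410) lies under the disc at (412,340). Next I lower it over the nose to just above the ribs.

jog_arm(
  rows=[
    {"dp": [0,-1.5,3],"turn": [0,0,0],"grip": 0},
    {"dp": [0,-1.5,8],"turn": [0,0,0],"grip": 0},
    {"dp": [0,-1.5,13],"turn": [0,0,0],"grip": 0},
    {"dp": [0,-1.5,18],"turn": [0,0,0],"grip": 0},
    {"dp": [0,-1.5,21],"turn": [0,0,0],"grip": 0},
    {"dp": [0,-1.5,21],"turn": [0,0,0],"grip": 0},
    {"dp": [0,-1.5,21],"turn": [0,0,0],"grip": 0},
  ],
)

```text
time_s: 8.25
position: [0.4903, -0.1146, 0.1626]
tcp_rot: [[-0.842, 0.539, -0.0], [0.539, 0.842, 0.0], [0.0, -0.0, -1.0]]
force: [-0.1, 0.1, -3.9]
opening: 0.184
```

```bash
python3 to.py 0.4892 -0.1134 0.1407 147.4
```

```text
t 8.25 dp [ 1.6  0.5 21.9] turn [-0.   -0.01 -0.04] pos [ 0.4903 -0.1146  0.1626] yaw 147.36 f [-0.14  0.14 -3.89] m [0.004 0.045 0.019] open 0.184
```

jog_arm(
  rows=[
    {"dp": [1.5,0.5,1],"turn": [0,0,0],"grip": 0},
    {"dp": [1.5,0.5,3],"turn": [0,0,0],"grip": 0},
    {"dp": [1.5,0.5,5],"turn": [0,0,0],"grip": 0},
    {"dp": [1.5,0.5,6],"turn": [0,0,0],"grip": 0},
    {"dp": [1.5,0.5,7],"turn": [0,0,0],"grip": 0},
    {"dp": [1.5,0.5,7],"turn": [0,0,0],"grip": 0},
    {"dp": [1.5,0.5,7],"turn": [0,0,0],"grip": 0},
  ],
)

```text
time_s: 8.95
position: [0.4893, -0.1134, 0.1557]
tcp_rot: [[-0.842, 0.539, 0.0], [0.539, 0.842, -0.0], [-0.0, -0.0, -1.0]]
force: [0.2, -0.2, -4.2]
opening: 0.182
```

```bash
python3 to.py 0.4892 -0.1134 0.1407 147.4
```

```text
t 8.95 dp [ 0.1 -0.1 15. ] turn [-0.    0.   -0.03] pos [ 0.4893 -0.1134  0.1557] yaw 147.37 f [ 0.16 -0.23 -4.22] m [-0.053 -0.017 -0.056] open 0.182
```

It's 3 mm below rib-top height with no rise in force, so the teeth seem to be between the ribs already. I'll keep lowering gently.

jog_arm(
  rows=[
    {"dp": [0,0,2],"turn": [0,0,0],"grip": 0},
    {"dp": [0,0,4],"turn": [0,0,0],"grip": 0},
    {"dp": [0,0,6],"turn": [0,0,0],"grip": 0},
    {"dp": [0,0,8],"turn": [0,0,0],"grip": 0},
    {"dp": [0,0,8],"turn": [0,0,0],"grip": 0},
    {"dp": [0,0,8],"turn": [0,0,0],"grip": 0},
  ],
)

```text
time_s: 9.55
position: [0.4892, -0.1133, 0.1476]
tcp_rot: [[-0.842, 0.539, -0.0], [0.539, 0.842, 0.0], [0.0, -0.0, -1.0]]
force: [-0.3, -0.0, -4.6]
opening: 0.181
```

```bash
python3 to.py 0.4892 -0.1134 0.1407 147.4
```

```text
t 9.55 dp [-0.  -0.1  6.9] turn [-0.   -0.01 -0.03] pos [ 0.4892 -0.1133  0.1476] yaw 147.37 f [-0.34 -0.04 -4.61] m [ 0.009 -0.026 -0.031] open 0.181
```

jog_arm(
  rows=[
    {"dp": [0,0,2],"turn": [0,0,0],"grip": 0},
    {"dp": [0,0,4],"turn": [0,0,0],"grip": 0},
    {"dp": [0,0,5.5],"turn": [0,0,0],"grip": 0},
    {"dp": [0,0,5.5],"turn": [0,0,0],"grip": 0},
    {"dp": [0,0,5.5],"turn": [0,0,0],"grip": 0},
  ],
)

```text
time_s: 10.05
position: [0.4892, -0.1134, 0.1422]
tcp_rot: [[-0.842, 0.539, -0.0], [0.539, 0.842, 0.0], [0.0, -0.0, -1.0]]
force: [0.5, 0.1, -4.3]
opening: 0.183
```

```bash
python3 to.py 0.4892 -0.1134 0.1407 147.4
```

```text
t 10.05 dp [-0.  -0.   1.5] turn [-0.   -0.01 -0.03] pos [ 0.4892 -0.1134  0.1422] yaw 147.37 f [ 0.51  0.05 -4.32] m [ 0.001  0.002 -0.022] open 0.183
```

jog_arm(
  rows=[
    {"dp": [0,0,0.7],"turn": [0,0,0],"grip": 0},
    {"dp": [0,0,1.2],"turn": [0,0,0],"grip": 0},
    {"dp": [0,0,1.2],"turn": [0,0,0],"grip": 0},
    {"dp": [0,0,1.2],"turn": [0,0,0],"grip": 0},
  ],
)

```text
time_s: 10.45
position: [0.4893, -0.1134, 0.1411]
tcp_rot: [[-0.842, 0.539, 0.0], [0.539, 0.842, -0.0], [-0.0, 0.0, -1.0]]
force: [-0.1, 0.2, -4.8]
opening: 0.184
```

jog_arm(
  rows=[
    {"dp": [0,0,0.5],"turn": [0,0,0],"grip": 0},
    {"dp": [0,0,0.8],"turn": [0,0,0],"grip": 0},
    {"dp": [0,0,0.8],"turn": [0,0,0],"grip": 0},
  ],
)

```text
time_s: 10.75
position: [0.4893, -0.1133, 0.1407]
tcp_rot: [[-0.842, 0.539, 0.0], [0.539, 0.842, -0.0], [-0.0, 0.0, -1.0]]
force: [-1.1, 0.9, 2.0]
opening: 0.184
```

The force turned to contact exactly at home height (TCP 0.1407), pressing about 7 N. The head is seated and meshed, so I now turn it +25.6° to the spout's line, easing the pressure slightly.

jog_arm(
  rows=[
    {"dp": [0,0,-0.3],"turn": [0,0,-3],"grip": 0},
    {"dp": [0,0,-0.3],"turn": [0,0,-7],"grip": 0},
    {"dp": [0,0,-0.3],"turn": [0,0,-11],"grip": 0},
    {"dp": [0,0,-0.3],"turn": [0,0,-15],"grip": 0},
    {"dp": [0,0,-0.3],"turn": [0,0,-19],"grip": 0},
    {"dp": [0,0,-0.3],"turn": [0,0,-23],"grip": 0},
    {"dp": [0,0,-0.3],"turn": [0,0,-25.6],"grip": 0},
    {"dp": [0,0,-0.3],"turn": [0,0,-25.6],"grip": 0},
    {"dp": [0,0,-0.3],"turn": [0,0,-25.6],"grip": 0},
    {"dp": [0,0,-0.3],"turn": [0,0,-25.6],"grip": 0},
  ],
)

```text
time_s: 11.75
position: [0.4892, -0.1137, 0.1407]
tcp_rot: [[-0.992, 0.123, -0.0], [0.123, 0.992, -0.001], [-0.0, -0.001, -1.0]]
force: [-2.2, -1.4, 0.9]
opening: 0.18
```

```bash
python3 to.py 0.4892 -0.1134 0.1407 173
python3 - <<'E'
from h import *
cap('wrist','w5')
E
```

```text
t 11.75 dp [0.  0.3 0. ] turn [-0.04  0.   -0.05] pos [ 0.4892 -0.1137  0.1407] yaw 172.95 f [-2.22 -1.36  0.86] m [-0.43   0.365 -0.054] open 0.18
```

View pics/w5.png

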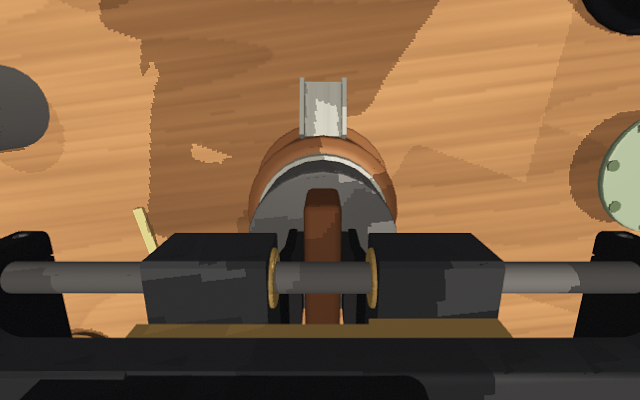

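The wrist view shows the bar (322,215) in line with the spout (323,107), and the disc against the seat rim. Now I release it and rise.

jog_arm(
  rows=[
    {"dp": [0,0,0],"turn": [0,0,0],"grip": 0.3},
    {"dp": [0,0,0],"turn": [0,0,0],"grip": 0.5},
    {"dp": [0,0,0],"turn": [0,0,0],"grip": 0.6},
    {"dp": [0,0,0],"turn": [0,0,0],"grip": 0.6},
    {"dp": [0,0,0],"turn": [0,0,0],"grip": 0.6},
    {"dp": [0,0,0],"turn": [0,0,0],"grip": 0.6},
    {"dp": [0,0,0],"turn": [0,0,0],"grip": 0.6},
  ],
)

```text
time_s: 12.5
position: [0.4893, -0.1133, 0.1406]
tcp_rot: [[-0.992, 0.122, 0.0], [0.122, 0.992, -0.0], [-0.0, -0.0, -1.0]]
force: [-0.5, -0.1, 0.7]
opening: 0.594
```

jog_arm(
  rows=[
    {"dp": [0,0,-20],"turn": [0,0,0],"grip": 0.6},
    {"dp": [-10,0,-60],"turn": [0,0,0],"grip": 0.6},
    {"dp": [-50,0,-90],"turn": [0,0,0],"grip": 0.6},
    {"dp": [-60,0,-110],"turn": [0,0,0],"grip": 0.6},
    {"dp": [-60,0,-110],"turn": [0,0,0],"grip": 0.6},
    {"dp": [-60,0,-110],"turn": [0,0,0],"grip": 0.6},
    {"dp": [-60,0,-110],"turn": [0,0,0],"grip": 0.6},
  ],
)

```text
time_s: 13.2
position: [0.5466, -0.1199, 0.2487]
tcp_rot: [[-0.992, 0.123, -0.004], [0.122, 0.992, 0.002], [0.005, 0.001, -1.0]]
force: [-0.6, -0.3, -1.2]
opening: 0.599
```

Run:
```python
from meas import *
print(bot.read_state()['force'])
im,d,i=cap('wrist','w6')
cap('side','s6');im2=load('s6')[0]; cv2.imwrite('pics/c6.png',np.hstack([cv2.resize(im[20:200,230:430],(440,400)),cv2.resize(im2[180:300,270:378],(360,400))])[:,:,::-1])
```

```text
[-0.55445728 -0.31787194 -1.2275112 ]
```

View pics/c6.png

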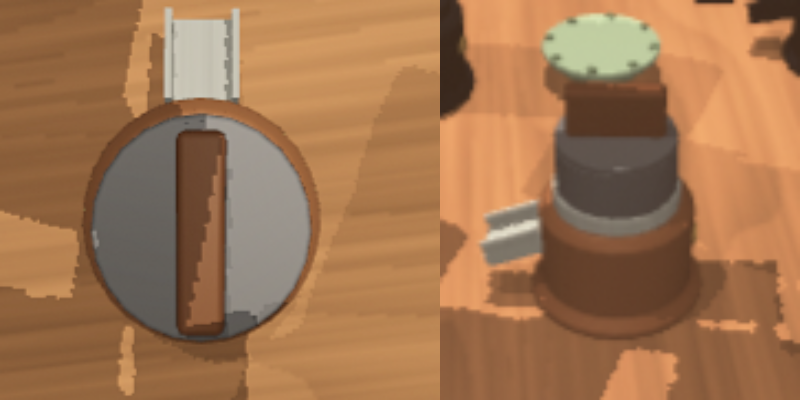

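View pics/w6.png

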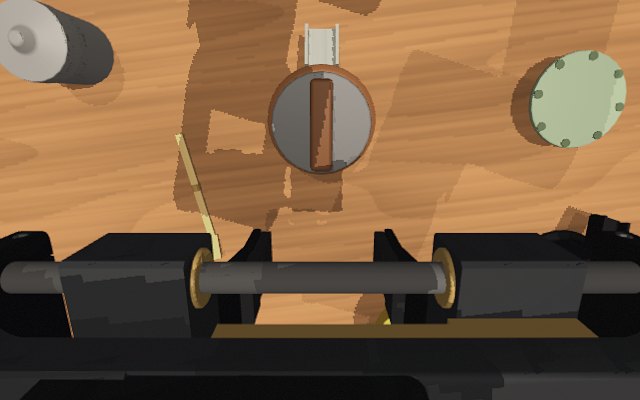

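The pictures show the head flat on the seat with its bar (321,125) in line with the spout (322,45). The fingers are well clear. One numeric check follows.

Run:
```python
from meas import *
im,d,i=load('w6')
hsv=cv2.cvtColor(im,cv2.COLOR_RGB2HSV); H,S,V=[hsv[:,:,k].astype(int) for k in range(3)]
yy,xx=np.mgrid[:400,:640]
m=(abs(xx-321)<16)&(abs(yy-124)<46)&(S>80)&(H<20)
r=cv2.minAreaRect((plane(i,big(m),.159)[:,:2]*1000).astype(np.float32)); print('bar',r)
ms=(yy<64)&(yy>20)&(abs(xx-321)<25)&(S<50)&(V>110)
P=plane(i,np.argwhere(ms)[:,::-1],.040)[:,:2];v=P.mean(0)-[.4893,-.1134];print('spout',np.degrees(np.arctan2(v[1],v[0])))
for xs in((285,300),(342,358)):
    p=np.array([(x,y) for x in range(*xs) for y in range(110,140)]);q=deep(i,p,d);print('stone z',np.median(q[:,2]))
p=np.array([(x,y) for x in range(316,327) for y in range(90,155)]);print('bar z',np.median(deep(i,p,d)[:,2]))
```

```text
bar ((488.82354736328125, -113.3299560546875), (15.045019149780273, 61.27631378173828), 82.49700927734375)
spout 172.64146955829625
stone z 0.1247973867535733
stone z 0.12472355173688829
bar z 0.15877181285520733
```

The bar is at 172.5° and the spout at 172.6°. The stone top is at 124.7–124.8 mm (125 expected) and the centre is within 0.5 mm. I'm handing in.

Run:
```python
from rig import bot
print(bot.hand_in(), bot.read_state()['time_s'])
```

```text
the job is handed in; nothing more can be done
the job is handed in; nothing more can be done
```

I lifted the head off the rest by its bar and lowered it onto the teak mill's shaft with the bar at 147.4°, worked out from the ribs in the wrist picture. It meshed without needing to be rocked and touched the seat at about 7 N. I then turned it 25.6° to the spout's line, let go, moved the arm clear and handed in about 13 s into the 51 s limit.

In the last checks the bar was at 172.5° and the spout at 172.6°. The stone top was 124.7–124.8 mm up (125 mm expected), and the head was centred within about 0.5 mm. No check failed or disagreed. I saw no bystander disturbed in the pictures, but I did not measure their positions again, and the hand-in reports no verdict.

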